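# Scrape the lava chips off the boot stand into the tray

### The job

Take the orange scraper block by its slanted black handle and wipe all four red lava chips off the grey board of the boot stand, over the board's end, into the pale green tray; do not touch the chips with the gripper or arm. Then leave the scraper standing upright on its foot on the cleared board. Leave the lunch tin, key bowl and carabiner where they are.

Things in the scene. Friction and masses are not known exactly. Their poses are not given: they have to be found in the camera images.
- stand: boot stand, fixed: level grey stone-look board 230 mm (x) by 320 mm (y), its top 50 mm above the bench, under an open wire shelf over its far half (see shelf_front). Origin on the bench under the board's centre; x points to the shelf (far) side, y to the board's left end; the tray is at the -y end
- shelf_front (a point): middle of the stand shelf's front wire, at (0, 0, 190) mm in the stand's frame. Steel wires 6 to 8 mm thick span x = 0 to 102 mm, y = -155 to 155 mm at this height; 8 mm posts at x = 102, y = +-155 mm. Above x below 0 all is open. An upright gripper working the scraper under the shelf would strike this wire: lean it back towards -x
- tray: pale green boot tray, fixed, open on top, 240 mm (x) by 150 mm (y) outside, walls 6 mm thick and 30 mm high, floor 6 mm thick or less; same heading as the stand; its near wall is tucked 15 mm under the board's -y end. Origin at the centre of its underside on the bench
- scraper: scraper block, 0.15 to 0.31 kg, loose, standing on the bench left of the stand: orange foot with black sole, 130 mm (x) by 36 mm (y) by 28 mm high; its long side faces (+-y) do the wiping. A straight black handle rises from the foot and leans 40 degrees from vertical towards -x (see scraper_grip), top about 86 mm high. Origin at the centre of the sole
- scraper_grip (a point): middle of the handle's graspable length, at (-17, 0, 60) mm in the scraper's frame. The handle's axis is (-0.643, 0, 0.766) there; it is 30 mm wide in y, 26 mm thick, and free for about 42 mm below this point and 23 mm above. Pinch it across y with the gripper tilted along it
- chip0: dark red lava stone chip, a flat 6-sided piece about 38 mm across and 12 mm thick, 20 g, lying flat on the board; origin at the centre of its underside; it lies farthest in under the shelf
- chip1: dark red lava stone chip, a flat 5-sided piece about 36 mm across and 12 mm thick, 20 g, lying flat on the board; origin at the centre of its underside
- chip2: dark red lava stone chip, a flat 7-sided piece about 40 mm across and 12 mm thick, 20 g, lying flat on the board; origin at the centre of its underside
- chip3: dark red lava stone chip, a flat 6-sided piece about 36 mm across and 12 mm thick, 20 g, lying flat on the board; origin at the centre of its underside
- lunch_tin: aluminium lunch tin 104 x 164 x 57 mm, bystander; origin at the centre of its underside
- key_bowl: grey stone-look ceramic bowl, 120 mm across, 50 mm high, bystander; origin at the centre of its underside
- carabiner: stainless steel carabiner lying flat, about 110 x 60 x 10 mm, bystander; origin on the bench inside its loop
There are look-alikes about, which are no part of the job. Several things look just like the scraper: the one meant starts farthest to the robot's right.

How it is judged (in metres and radians):
On the way, in this order (a step that is already met when the one before it is completed fails the run):
1. the scraper is lifted clear of the bench (height (world z) of scraper above 0.03 m), for 0.1 s.
2. all four chips are in the tray (x of chip0 in the frame of tray between -0.12 and 0.12 m and y of chip0 in the frame of tray between -0.075 and 0.075 m and z of chip0 in the frame of tray between -0.005 and 0.04 m and x of chip1 in the frame of tray between -0.12 and 0.12 m and y of chip1 in the frame of tray between -0.075 and 0.075 m and z of chip1 in the frame of tray between -0.005 and 0.04 m and x of chip2 in the frame of tray between -0.12 and 0.12 m and y of chip2 in the frame of tray between -0.075 and 0.075 m and z of chip2 in the frame of tray between -0.005 and 0.04 m and x of chip3 in the frame of tray between -0.12 and 0.12 m and y of chip3 in the frame of tray between -0.075 and 0.075 m and z of chip3 in the frame of tray between -0.005 and 0.04 m), for 0.1 s.
At the end, for the whole second after the job is handed in: All four chips rest inside the green tray (below 40 mm above its underside, within its outline), and the released scraper stands still on its sole on the stand's board: origin within the board's outline and 43 to 58 mm above the bench, upright within 0.12 rad (all of step 2 and linear speed of each of chip0, chip1, chip2, chip3 below 0.03 m/s and angle between scraper's own z axis and vertical below 0.12 rad and linear speed of scraper below 0.02 m/s and x of scraper in the frame of stand between -0.115 and 0.115 m and y of scraper in the frame of stand between -0.16 and 0.16 m and z of scraper in the frame of stand between 0.043 and 0.058 m); the robot touches nothing.
It fails at once if a chip is touched by the fingers or arm (contact force between any of the fingers, the arm and chip0 above 0.5 N or contact force between any of the fingers, the arm and chip1 above 0.5 N or contact force between any of the fingers, the arm and chip2 above 0.5 N or contact force between any of the fingers, the arm and chip3 above 0.5 N).
It fails at once if the lunch tin, key bowl or carabiner is moved by more than 30 mm (distance of any of lunch_tin, key_bowl, carabiner from where it was at the start of the episode above 0.03 m).
It also fails if it takes over 58 s, if anything falls off the work surface, if the arm or the gripper's body presses on something with over 40 N, if the wrist force passes 120 N, or if a joint passes its speed limit or range.

### The arm

A 6-joint arm with a two-finger parallel gripper is mounted at the origin on the work surface. World frame = base frame: x ahead of the robot, y to its left, z up, the work surface at z = 0. Lengths are in m, angles in degrees, forces in N, time in s.
With the tool pointing down it reaches from about 0.3 to 0.75 m from the base axis. Payload 8.5 kg.
Tool frame: the origin (TCP) lies midway between the tips of the shut fingers; the grasp point (between the pads) lies 19 mm behind it (env.grasp_offset is the distance from the TCP to the grasp point, in m); z points along the fingers, y is the line along which they close (so a half turn about z gives the same grasp; the last joint's range is limited). The gripper opens to 85 mm and grips with 20 to 120 N. Pads are 22 mm wide; open, the fingers measure 114 mm over their backs; the gripper's body (76 mm by 85 mm) begins 54 mm behind the grasp point. The pads swing forward as they close: fully open they stand 13 mm farther back than shut.
Start: joints at [-75.418, 21.807, 74.336, -0, 83.858, -12.336], TCP at [0.249, -0.49, 0.231] pointing down, gripper open.
Joint ranges: [-178.18, 178.18], [-50.72, 133.34], [12.68, 142.11], [-81.47, 261.47], [9.98, 163.14], [-165.26, 165.26]. Speed limits (degrees/s): [136.94, 136.94, 180, 180, 180, 180].

### API

Orientations are given as a 3x3 rotation matrix whose columns are the frame's x, y, z axes.
In Python, from rig import env gives the robot as it stands.
- The arm moves only by the tool servo_tool, never from a script. Its argument "deltas" is text: rows parted by semicolons, each of 7 numbers parted by spaces: the opening, from 0 (shut) to 1 (fully open), then the shift along the tool's x, y, z in mm, then the turn, a rotation vector about the tool's x, y, z in rad. A call has 1 to 8 rows; each row shifts and turns the commanded pose from where the row before left it, along the tool's axes as they then stand; what a row does not reach is not made up. A row lasts 1/12 s, in which the tool goes at most 41.7 mm and 7.16 degrees, less where a joint would pass 70% of its speed; a pose out of reach is approached as far as the arm can. A call is refused whole if a number of a shift passes 41.7 or a number of a turn 0.125, either way. A call with a gripper value outside its range is refused whole. The fingers move at their own pace and stop on an object; "newtons" is the grip in N (left out, the last holds). Time passes only in rows, so rows that do not move let the fingers close. It gives the time, the measured TCP pose, the force, the opening and the grip force at its end, in the units of the state.
- env.observe(): the state, without advancing time (a new reading comes with each control period).
- env.get_image(name): name is "scene" or "top" or "wrist"; returns a dict with "img" (384x512x3 uint8, red, green, blue), "depth" (384x512 float32, m along the optical axis (not along the pixel's ray), 0 where there is no reading), "camera_matrix" (3x3 intrinsics, pixels), "world_to_cam" (4x4, takes a point from world to camera coordinates). Camera axes: x right, y down, z forward; pixel columns grow to the right and rows downward; lengths in m; the calibration is good to about 2 mm. A picture is of the moment at which its call begins.
- env.close_job(): hands the job in; it is judged then, once.
Trained networks look in a picture, given as the dict that the camera call returned (one of the last four; its "shot" number tells which), for a name from the list of things; names that differ only in an ending like _2 or _b are one class to them, and where a whole thing is asked for, a point or a joint stands for the part that bears it (a point fixed in the world has none). Each returns a list of dicts, best first, with "conf" (0 to 1); they miss things now and then, are a little off and sometimes report something else, mostly with a low value. They report only what shows in the picture. A call takes as long as a camera call. They do not tell look-alikes from the thing itself.
- env.spot_in(name, picture): "bbox" ([centre column, centre row, width, height] in pixels, round what is visible of it).
- env.spot_point(name, picture): "uv" ([column, row] in pixels: a listed point, or the origin of a listed thing).
The state is a dict: "time_s": time; "q": joint angles; "qvel": joint speeds; "joint_efforts": joint torques, N m; "position": TCP position; "tool_rot": TCP orientation; "ft_force": force on the tool from outside, world axes, zero at the start; "wrist_torque": the same for the moment, N m; "grip_width": finger opening in m; "gripper_force": force on a finger pad.
Only numpy, scipy, OpenCV 4.12 (cv2) and the standard library are available. Lean on these libraries where they do the work, as an engineer would, in place of code of your own. Each camera call takes 0.05 s, during which the arm holds its last target. There are 200 camera calls.

## Working session

There is one attempt and no reset: what is moved stays moved. The work goes in short steps, Python scripts to look and compute and a tool call to move; the robot and the scene stay as the last step left them, time stands still between calls to the robot, and variables do not carry over. Pictures are saved under pics/ and viewed, at most 10 in all, crops included, and the job is handed in when it is done.

Besides the shell and the picture viewer there is one more tool, called after "Request:" in YAML: its name, and indented under it one key for each argument. servo_tool: Moves the arm, as the interface text tells. Its arguments: {"type":"object","properties":{"deltas":{"type":"string"},"newtons":{"type":"number"}},"required":["deltas"]}

```bash
ls && mkdir -p pics && cat > h.py <<'E'
import numpy as np, cv2
from rig import env
def world(p,u,v,z=None):
    """pixel -> world; by depth, or on the plane of height z"""
    K=p["camera_matrix"];T=np.linalg.inv(p["world_to_cam"])
    r=np.linalg.inv(K)@[u,v,1.]
    if z is None:
        d=p["depth"][int(round(v)),int(round(u))]; return (T@np.r_[r*d,1])[:3]
    o=T[:3,3]; w=T[:3,:3]@r
    return o+w*(z-o[2])/w[2]
def proj(p,X):
    c=p["world_to_cam"]@np.r_[X,1]; q=p["camera_matrix"]@c[:3]; return q[:2]/q[2]
def save(p,n,k=None):
    cv2.imwrite(f"pics/{n}.png",cv2.cvtColor(p["img"],cv2.COLOR_RGB2BGR))
E
python3 - <<'E'
from h import *
a=env.get_image("top");b=env.get_image("scene")
im=[cv2.cvtColor(x["img"],cv2.COLOR_RGB2BGR) for x in (a,b)]
cv2.imwrite("pics/top.png",cv2.resize(im[0],(800,600),interpolation=cv2.INTER_CUBIC));cv2.imwrite("pics/scene.png",cv2.resize(im[1],(800,600),interpolation=cv2.INTER_CUBIC))
np.set_printoptions(precision=3,suppress=True)
for n,p in (("top",a),("scene",b)):
    print(n,np.linalg.inv(p["world_to_cam"])[:3],p["camera_matrix"][0,0])
    for t in ["stand","shelf_front","tray","scraper","scraper_grip","chip0","chip1","chip2","chip3","lunch_tin","key_bowl","carabiner"]:
        for r in env.spot_point(t,p)[:4]:
            print(t,np.round(r["uv"],1),round(r["conf"],2),world(p,*r["uv"]))
E
```

```text
pics
top [[-0.012 -0.999  0.046  0.449]
 [-1.     0.012 -0.013  0.037]
 [ 0.012 -0.046 -0.999  1.487]] 395.6025172029444
stand [396.3 180.1] 0.67 [ 0.546 -0.497  0.004]
stand [256.7 163.4] 0.56 [0.61  0.029 0.048]
shelf_front [255.1 154.5] 0.56 [0.641 0.034 0.06 ]
tray [311.5 173. ] 0.89 [ 0.576 -0.177  0.009]
scraper [141.8 178.3] 0.94 [0.559 0.443 0.063]
scraper [149.  136.9] 0.79 [0.705 0.411 0.086]
scraper [106.8 198.7] 0.69 [0.488 0.582 0.025]
scraper [180.3 189.3] 0.64 [0.52  0.313 0.02 ]
scraper_grip [147.  138.8] 0.95 [0.699 0.42  0.08 ]
scraper_grip [174.  190.8] 0.7 [0.512 0.324 0.079]
scraper_grip [137.8 178.7] 0.65 [0.557 0.454 0.073]
scraper_grip [ 99.9 199.8] 0.57 [0.483 0.589 0.072]
chip0 [269.2 160.3] 0.62 [ 0.619 -0.016  0.063]
chip0 [257.  156.7] 0.55 [0.633 0.028 0.063]
chip0 [284.5 157.4] 0.53 [ 0.629 -0.072  0.065]
chip0 [243.3 154.5] 0.41 [0.642 0.077 0.058]
chip1 [269.2 160.3] 0.62 [ 0.619 -0.016  0.063]
chip1 [257.  156.7] 0.55 [0.633 0.028 0.063]
chip1 [284.5 157.4] 0.53 [ 0.629 -0.072  0.065]
chip1 [243.3 154.5] 0.41 [0.642 0.077 0.058]
chip2 [269.2 160.3] 0
[... 1468 characters left out ...]
46 [ 0.71  -0.047  0.192]
chip1 [260.2 246.3] 0.41 [ 0.692 -0.146  0.155]
chip1 [263.6 237.6] 0.39 [ 0.628 -0.039  0.051]
chip2 [280.  226.5] 0.59 [0.643 0.029 0.056]
chip2 [286.5 220. ] 0.46 [ 0.71  -0.047  0.192]
chip2 [260.2 246.3] 0.41 [ 0.692 -0.146  0.155]
chip2 [263.6 237.6] 0.39 [ 0.628 -0.039  0.051]
chip3 [280.  226.5] 0.59 [0.643 0.029 0.056]
chip3 [286.5 220. ] 0.46 [ 0.71  -0.047  0.192]
chip3 [260.2 246.3] 0.41 [ 0.692 -0.146  0.155]
chip3 [263.6 237.6] 0.39 [ 0.628 -0.039  0.051]
lunch_tin [268.7 138.9] 0.87 [0.328 0.391 0.057]
key_bowl [140.1 335.5] 0.81 [ 0.554 -0.496  0.004]
carabiner [134.2 257. ] 0.62 [ 0.331 -0.325  0.   ]
carabiner [276.8 194.6] 0.62 [0.539 0.156 0.044]
```

View pics/top.png

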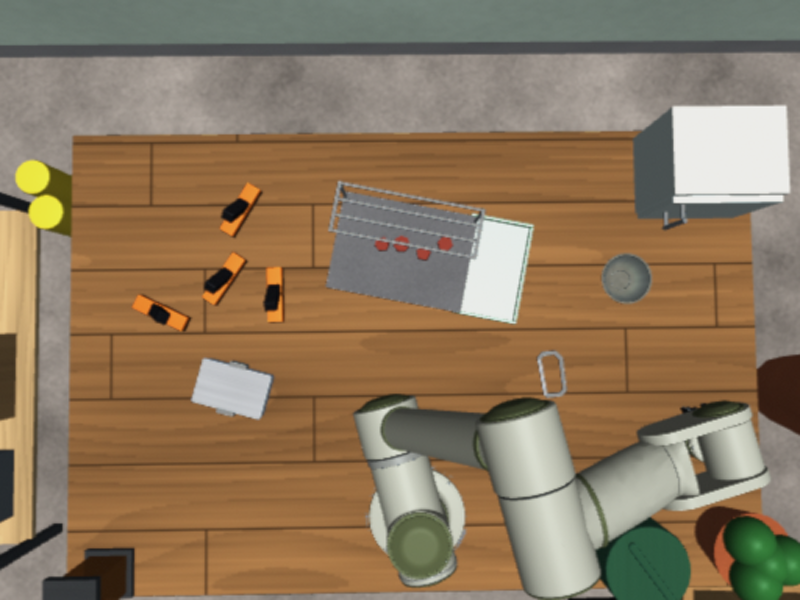

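View pics/scene.png

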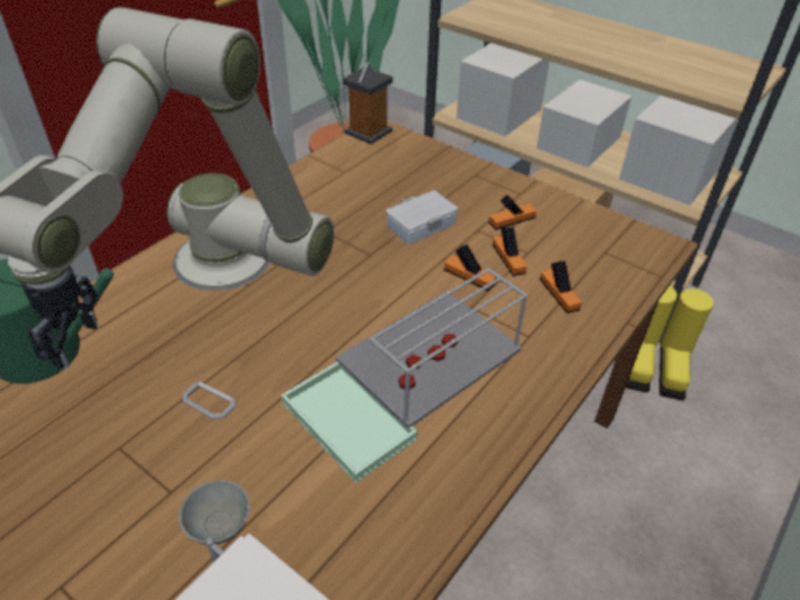

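The target is the rightmost orange scraper, at about (275,293) in the top view (x=0.52, y=0.31), with its foot nearly along x. The chips form a row at about (383–445, 243–253), just in under the shelf's front wire. The tray is to the right.

```bash
cat > m.py <<'E'
from h import *
np.set_printoptions(precision=4,suppress=True)
def cloud(p):
    v,u=np.mgrid[:384,:512]; d=p["depth"]; r=np.stack([u,v,np.ones_like(u)],-1)@np.linalg.inv(p["camera_matrix"]).T
    X=r*d[...,None]; T=np.linalg.inv(p["world_to_cam"]); return X@T[:3,:3].T+T[:3,3]
def masks(p):
    h=cv2.cvtColor(p["img"],cv2.COLOR_RGB2HSV).astype(int);H,S,V=h[...,0],h[...,1],h[...,2]
    red=((H<5)|(H>173))&(S>110)&(V>60); org=(H>=6)&(H<=18)&(S>190)&(V>120); blk=(V<60)
    return red,org,blk
E
python3 - <<'E'
from m import *
s=env.observe();print(s["tool_rot"],s["position"],s["q"])
for n in("top","scene"):
    p=env.get_image(n);X=cloud(p);red,org,blk=masks(p);img=p["img"].astype(int)
    sat=img.max(-1)-img.min(-1)
    b=(abs(X[...,2]-.05)<.006)&(sat<25)&(X[...,0]>.45)&(X[...,0]<.8)&(abs(X[...,1])<.25)
    pts=X[b]
    (c,wh,a)=cv2.minAreaRect(pts[:,:2].astype(np.float32)); print(n,"board",c,wh,a,b.sum(),np.median(pts[:,2]))
    # tray by colour: greenish pale
    g=(img[...,1]-img[...,0]>12)&(img[...,1]>150)&(X[...,0]>.4)&(X[...,0]<.75)&(X[...,1]<0)&(X[...,1]>-.35)&(X[...,2]<.045)
    print("tray",cv2.minAreaRect(X[g][:,:2].astype(np.float32)),g.sum())
    near=(abs(X[...,0]-.62)<.1)&(abs(X[...,1])<.16)
    k,l,st,ce=cv2.connectedComponentsWithStats((red&near).astype(np.uint8))
    for i in range(1,k):
        if st[i,4]>4: print("chip",ce[i],st[i,4],world(p,*ce[i],.058),np.median(X[l==i],0))
    m=org&(X[...,1]<.365)&(X[...,1]>.25)&(X[...,0]>.4)&(X[...,0]<.62)
    P=X[m]; P2=P[P[:,2]>.022]
    print("foot",m.sum(),cv2.minAreaRect(P2[:,:2].astype(np.float32)),P[:,2].max(),P2.mean(0))
    m=blk&(X[...,1]<.365)&(X[...,1]>.25)&(X[...,0]>.4)&(X[...,0]<.62)&(X[...,2]>.03)&(X[...,2]<.1)
    P=X[m]; print("handle",len(P),P.mean(0),P.min(0),P.max(0))
    for t in("scraper","scraper_grip"): 
        for r in env.spot_point(t,p)[:6]: print(t,r["uv"],r["conf"],world(p,*r["uv"],0 if t=="scraper" else .06))
    crop=p["img"][140:260,100:360] if n=="scene" else p["img"][100:230,150:350]
    cv2.imwrite(f"pics/crop_{n}.png",cv2.cvtColor(cv2.resize(crop,None,fx=3,fy=3,interpolation=cv2.INTER_CUBIC),cv2.COLOR_RGB2BGR))
E
```

```text
[[ 0.8916  0.4527 -0.    ]
 [ 0.4527 -0.8916  0.    ]
 [ 0.     -0.     -1.    ]] [ 0.249  -0.4904  0.2313] [-75.4173  21.8081  74.3354   0.0002  83.8584 -12.3364]
top board (0.6200209856033325, 0.027828887104988098) (0.31920093297958374, 0.22967036068439484) 78.43499755859375 4397 0.050156380772024
tray ((0.5788587927818298, -0.194276362657547), (0.13956968486309052, 0.2398495227098465), 79.22319793701172) 250
chip [257.     152.7273] 22 [0.6479 0.0275 0.058 ] [0.6464 0.0275 0.0636]
chip [284.3793 155.3966] 58 [ 0.6371 -0.0719  0.058 ] [ 0.6376 -0.0708  0.0615]
chip [243.7317 156.6341] 41 [0.6341 0.0758 0.058 ] [0.6324 0.0748 0.0621]
chip [256.0741 158.1481] 27 [0.6281 0.0311 0.058 ] [0.6281 0.0313 0.0622]
chip [270.413  162.1739] 46 [ 0.6129 -0.0208  0.058 ] [ 0.613  -0.0192  0.0616]
foot 204 ((0.524678647518158, 0.329296737909317), (0.12684103846549988, 0.03548560291528702), 2.0595054626464844) 0.0379747878255452 [0.5287 0.3277 0.0286]
handle 119 [0.5154 0.3278 0.0658] [0.4868 0.3149 0.0365] [0.5426 0.3423 0.0896]
scraper [106.3, 199.3] 0.9 [0.4867 0.5931 0.    ]
scraper [254.7, 1
[... 1145 characters left out ...]
8646430969, 0.3113675117492676), (0.10280803591012955, 0.007043135818094015), 0.5337707996368408) 0.0530407891401965 [0.5097 0.3112 0.0316]
handle 138 [0.5202 0.3239 0.0602] [0.4881 0.3095 0.0323] [0.5505 0.3435 0.0905]
scraper [324.9, 160.6] 0.84 [0.5469 0.4804 0.    ]
scraper [355.1, 187.7] 0.77 [0.7205 0.4119 0.    ]
scraper [323.8, 142.2] 0.72 [0.4782 0.5849 0.    ]
scraper [303.8, 173.5] 0.65 [0.5248 0.3593 0.    ]
scraper [221.9, 271.3] 0.37 [ 0.5844 -0.1935  0.    ]
scraper_grip [355.5, 171.9] 0.93 [0.7033 0.4248 0.06  ]
scraper_grip [328.2, 127.7] 0.72 [0.4763 0.6088 0.06  ]
scraper_grip [324.6, 149.2] 0.69 [0.5419 0.4716 0.06  ]
scraper_grip [301.1, 165.7] 0.6 [0.5266 0.3277 0.06  ]
```

View pics/crop_top.png

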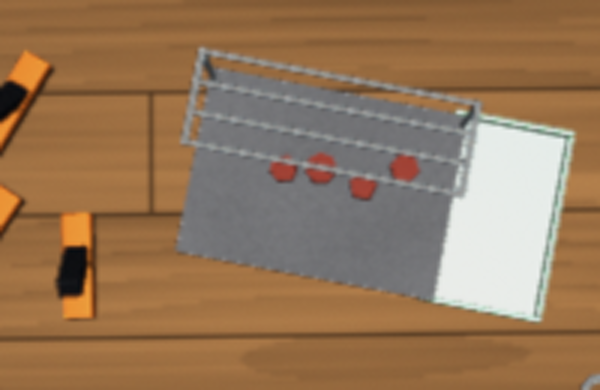

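```bash
python3 - <<'E'
import numpy as np
from scipy.spatial.transform import Rotation as R
def tgt(yaw,tilt,s): return R.from_euler('z',yaw,degrees=True)*R.from_matrix(np.array([[np.cos(tilt),0,np.sin(tilt)],[0,-1,0],[np.sin(tilt),0,-np.cos(tilt)]]))*R.from_euler('z',0 if s>0 else 180,degrees=True)
for name,yaw,q1s in(("scr",1.5,(35,45,52)),("st",-11.5,(-20,0,20))):
  for tilt in(40,45):
    for s in(1,-1):
      for q1 in q1s:
        for a in(95,115):
          e=(R.from_euler('ZY',[q1,a],degrees=True).inv()*tgt(yaw,np.radians(tilt),s)).as_euler('ZYZ',degrees=True)
          print(name,tilt,s,q1,a,e.round(),"q6",((e[2]-90+180)%360-180).round())
E
```

```text
scr 40 1 35 95 [ -26.   53. -137.] q6 133.0
scr 40 1 35 115 [ -37.   36. -122.] q6 148.0
scr 40 1 45 95 [ -31.   58. -126.] q6 144.0
scr 40 1 45 115 [ -42.   42. -110.] q6 160.0
scr 40 1 52 95 [ -34.   62. -119.] q6 151.0
scr 40 1 52 115 [ -44.   46. -104.] q6 166.0
scr 40 -1 35 95 [-26.  53.  43.] q6 -47.0
scr 40 -1 35 115 [-37.  36.  58.] q6 -32.0
scr 40 -1 45 95 [-31.  58.  54.] q6 -36.0
scr 40 -1 45 115 [-42.  42.  70.] q6 -20.0
scr 40 -1 52 95 [-34.  62.  61.] q6 -29.0
scr 40 -1 52 115 [-44.  46.  76.] q6 -14.0
scr 45 1 35 95 [ -31.   50. -134.] q6 136.0
scr 45 1 35 115 [ -45.   34. -115.] q6 155.0
scr 45 1 45 95 [ -36.   55. -123.] q6 147.0
scr 45 1 45 115 [ -49.   40. -105.] q6 165.0
scr 45 1 52 95 [ -39.   59. -117.] q6 153.0
scr 45 1 52 115 [-50.  45. -99.] q6 171.0
scr 45 -1 35 95 [-31.  50.  46.] q6 -44.0
scr 45 -1 35 115 [-45.  34.  65.] q6 -25.0
scr 45 -1 45 95 [-36.  55.  57.] q6 -33.0
scr 45 -1 45 115 [-49.  40.  75.] q6 -15.0
scr 45 -1 52 95 [-39.  59.  63.] q6 -27.0
scr 45 -1 52 115 [-50.  45.  81.] q6 -9.0
st 40 1 -20 95 [  8.  46. 168.] q6 78.0
st 40 1 -20 115 [ 13
[... 247 characters left out ...]
0 115 [ 13.  26. -18.] q6 -108.0
st 40 -1 0 95 [-10.  46.  16.] q6 -74.0
st 40 -1 0 115 [-17.  27.  24.] q6 -66.0
st 40 -1 20 95 [-25.  52.  41.] q6 -49.0
st 40 -1 20 115 [-36.  35.  56.] q6 -34.0
st 45 1 -20 95 [  9.  41. 167.] q6 77.0
st 45 1 -20 115 [ 17.  21. 158.] q6 68.0
st 45 1 0 95 [ -12.   41. -162.] q6 108.0
st 45 1 0 115 [ -22.   22. -151.] q6 119.0
st 45 1 20 95 [ -30.   49. -136.] q6 134.0
st 45 1 20 115 [ -44.   32. -118.] q6 152.0
st 45 -1 -20 95 [  9.  41. -13.] q6 -103.0
st 45 -1 -20 115 [ 17.  21. -22.] q6 -112.0
st 45 -1 0 95 [-12.  41.  18.] q6 -72.0
st 45 -1 0 115 [-22.  22.  29.] q6 -61.0
st 45 -1 20 95 [-30.  49.  44.] q6 -46.0
st 45 -1 20 115 [-44.  32.  62.] q6 -28.0
```

```bash
cat > plan.py <<'E'
from h import *
from scipy.linalg import logm,expm
from scipy.spatial.transform import Rotation as R
np.set_printoptions(precision=4,suppress=True)
ST=np.array([.6202,.0277]); SY=-11.5
def rot(yaw,tilt):
    t=np.radians(tilt); c,s=np.cos(t),np.sin(t)
    return R.from_euler('z',yaw,degrees=True).as_matrix()@np.array([[-c,0,s],[0,1,0],[-s,0,-c]])
def pose(p,r):
    T=np.eye(4);T[:3,:3]=r;T[:3,3]=p;return T
def now(): s=env.observe();return pose(s["position"],s["tool_rot"])
def plan(A,B,mm=38,n=None):
    D=np.linalg.inv(A)@B; L=np.real(logm(D))
    w=np.linalg.norm([L[2,1],L[0,2],L[1,0]])
    N=n or int(max(np.ceil(w/.122),np.ceil(np.linalg.norm(L[:3,3])*1e3/mm),1))
    S=expm(L/N); print("N",N,"shift",S[:3,3]*1e3,"turn",R.from_matrix(S[:3,:3]).as_rotvec())
    P=A.copy(); o=[]
    for i in range(N): P=P@S; o.append(P[:3,3].round(3))
    print("path",*[x.tolist() for x in o[::max(1,N//6)]]); return B
def stand(x,y,z): 
    a=np.radians(SY); return np.r_[ST+[np.cos(a)*x-np.sin(a)*y,np.sin(a)*x+np.cos(a)*y],z]
E
python3 - <<'E'
from plan import *
A=now()
B=plan(A,pose([.42,.25,.30],rot(1.5,0)))
g=np.array([.508,.3285,.060]);r=rot(1.5,45)
C=plan(B,pose(g+.019*r[:,2]-.1*r[:,2],r))
plan(C,pose(g+.019*r[:,2],r))
E
```

```text
N 28 shift [34.1477 15.5302 -2.4525] turn [ 0.     -0.     -0.0964]
path [0.286, -0.489, 0.234] [0.43, -0.447, 0.244] [0.547, -0.354, 0.253] [0.62, -0.225, 0.263] [0.64, -0.077, 0.273] [0.602, 0.068, 0.283] [0.513, 0.187, 0.293]
N 7 shift [ 4.3133 10.8814 26.855 ] turn [ 0.     -0.1122  0.    ]
path [0.415, 0.261, 0.273] [0.414, 0.272, 0.246] [0.415, 0.283, 0.219] [0.42, 0.294, 0.192] [0.427, 0.305, 0.166] [0.438, 0.316, 0.141] [0.451, 0.327, 0.117]
N 3 shift [ 0.     -0.     33.3333] turn [-0. -0. -0.]
path [0.474, 0.328, 0.094] [0.498, 0.328, 0.07] [0.521, 0.329, 0.047]
```

Request:
servo_tool:
  deltas: "1 34 15.5 -4 0 0 -0.0964;1 34 15.5 -4 0 0 -0.0964;1 34 15.5 -4 0 0 -0.0964;1 34 15.5 -4 0 0 -0.0964;1 34 15.5 -4 0 0 -0.0964;1 34 15.5 -4 0 0 -0.0964;1 34 15.5 -4 0 0 -0.0964;1 34 15.5 -4 0 0 -0.0964"
  newtons: 60

```text
time_s: 2.27
position: [0.5215, -0.3814, 0.2631]
tool_rot: [[0.32, 0.948, -0.0], [0.948, -0.32, 0.0], [0.0, -0.0, -1.0]]
ft_force: [0.2, -0.4, -0.6]
grip_width: 0.0853
gripper_force: 0.0
```

Request:
servo_tool:
  deltas: "1 34 15.5 -4 0 0 -0.0964;1 34 15.5 -4 0 0 -0.0964;1 34 15.5 -4 0 0 -0.0964;1 34 15.5 -4 0 0 -0.0964;1 34 15.5 -4 0 0 -0.0964;1 34 15.5 -4 0 0 -0.0964;1 34 15.5 -2 0 0 -0.0964;1 34 15.5 -2 0 0 -0.0964"

```text
time_s: 2.93
position: [0.6394, -0.1143, 0.2911]
tool_rot: [[-0.432, 0.902, -0.0], [0.902, 0.432, 0.0], [0.0, -0.0, -1.0]]
ft_force: [0.1, 0.6, -0.6]
grip_width: 0.0855
gripper_force: 0.0
```

Request:
servo_tool:
  deltas: "1 34 15.5 -2 0 0 -0.0964;1 34 15.5 0 0 0 -0.0964;1 34 15.5 0 0 0 -0.0964;1 34 15.5 0 0 0 -0.0964;1 34 15.5 0 0 0 -0.0964;1 34 15.5 0 0 0 -0.0964;1 34 15.5 0 0 0 -0.0964;1 34 15.5 0 0 0 -0.0964"

```text
time_s: 3.6
position: [0.5376, 0.1595, 0.2931]
tool_rot: [[-0.938, 0.346, -0.0], [0.346, 0.938, 0.0], [0.0, 0.0, -1.0]]
ft_force: [-0.6, 0.7, 0.6]
grip_width: 0.0854
gripper_force: 0.0
```

Request:
servo_tool:
  deltas: "1 34 15.5 0 0 0 -0.0964;1 34 15.5 0 0 0 -0.0964;1 34 15.5 0 0 0 -0.0964;1 34 15.5 0 0 0 -0.0964;1 0 0 0 0 0 0;1 0 0 0 0 0 0"

```text
time_s: 4.1
position: [0.4184, 0.2476, 0.294]
tool_rot: [[-1.0, -0.03, 0.001], [-0.03, 1.0, 0.0], [-0.001, 0.0, -1.0]]
ft_force: [0.6, -0.5, 0.8]
grip_width: 0.0852
gripper_force: 0.0
```

Request:
servo_tool:
  deltas: "1 4.3 11 26 0 -0.112 0;1 4.3 11 26 0 -0.112 0;1 4.3 11 26 0 -0.112 0;1 4.3 11 26 0 -0.112 0;1 4.3 11 26 0 -0.112 0;1 4.3 11 26 0 -0.112 0;1 4.3 11 26 0 -0.112 0;1 0 0 0 0 0 0"

```text
time_s: 4.77
position: [0.4379, 0.3017, 0.144]
tool_rot: [[-0.8, -0.001, 0.6], [-0.015, 1.0, -0.019], [-0.599, -0.024, -0.8]]
ft_force: [-0.1, -0.2, -1.0]
grip_width: 0.0853
gripper_force: 0.0
```

```bash
python3 - <<'E'
from plan import *
from m import *
s=env.observe();print(s["q"],now())
g=np.array([.508,.3285,.060]);r=rot(1.5,45)
p=env.get_image("wrist")
for t in("scraper","scraper_grip"):
    for q in env.spot_point(t,p)[:3]: print(t,q["uv"],q["conf"],world(p,*q["uv"],0 if t=="scraper" else .06),world(p,*q["uv"]))
X=cloud(p);red,org,blk=masks(p)
m=org&(X[...,1]<.375)&(X[...,1]>.25)&(X[...,0]>.4)&(X[...,0]<.62)&(abs(X[...,2]-.028)<.004)
print("foot",m.sum(),cv2.minAreaRect(X[m][:,:2].astype(np.float32)))
plan(now(),pose(g+.019*r[:,2],r))
cv2.imwrite("pics/w1.png",cv2.cvtColor(p["img"],cv2.COLOR_RGB2BGR))
E
```

```text
[ 30.8925  19.0354 106.5175 -42.1913  28.8357 -26.6661] [[-0.8003 -0.0007  0.5996  0.4379]
 [-0.015   0.9997 -0.0187  0.3017]
 [-0.5994 -0.0239 -0.8001  0.144 ]
 [ 0.      0.      0.      1.    ]]
scraper [326.5, 253.7] 0.88 [0.7283 0.4107 0.    ] [0.7083 0.4058 0.0102]
scraper [390.0, 184.1] 0.62 [0.5593 0.4492 0.    ] [0.5469 0.4422 0.0105]
scraper [284.9, 160.4] 0.6 [0.5248 0.3306 0.    ] [0.4959 0.3272 0.0281]
scraper_grip [288.1, 201.7] 0.94 [0.5145 0.3302 0.06  ] [0.4923 0.3275 0.0764]
scraper_grip [420.4, 227.5] 0.83 [0.5522 0.4608 0.06  ] [0.5389 0.4526 0.0683]
scraper_grip [342.4, 291.1] 0.63 [0.7232 0.4247 0.06  ] [0.6969 0.4172 0.0699]
foot 2228 ((0.5243840217590332, 0.3314381241798401), (0.1289416402578354, 0.035241324454545975), 1.1614022254943848)
N 4 shift [ 0.3716  6.79   32.6203] turn [-0.008  -0.0352 -0.0014]
path [0.458, 0.308, 0.121] [0.479, 0.315, 0.096] [0.5, 0.322, 0.071] [0.521, 0.329, 0.047]
```

View pics/w1.png

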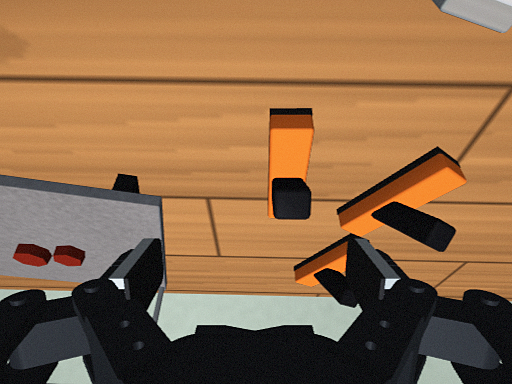

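```bash
python3 - <<'E'
from plan import *
g=np.array([.5075,.330,.060]);r=rot(1.3,45)
B=plan(now(),pose(g-.071*r[:,2],r),n=4)
plan(B,pose(g+.019*r[:,2],r),n=4)
E
```

```text
N 4 shift [ 2.4477  6.7643 10.1054] turn [-0.0074 -0.0352 -0.0007]
path [0.443, 0.309, 0.138] [0.448, 0.315, 0.129] [0.452, 0.322, 0.119] [0.457, 0.329, 0.11]
N 4 shift [ 0.   0.  22.5] turn [ 0. -0.  0.]
path [0.473, 0.329, 0.094] [0.489, 0.33, 0.078] [0.505, 0.33, 0.062] [0.521, 0.33, 0.047]
```

Request:
servo_tool:
  deltas: "1 2.5 6.8 10 -0.0074 -0.0352 -0.0007;1 2.5 6.8 10 -0.0074 -0.0352 -0.0007;1 2.5 6.8 10 -0.0074 -0.0352 -0.0007;1 2.5 6.8 10 -0.0074 -0.0352 -0.0007;1 0 0 0 0 0 0;1 0 0 0 0 0 0"

```text
time_s: 5.42
position: [0.4563, 0.328, 0.1111]
tool_rot: [[-0.708, -0.021, 0.705], [-0.017, 1.0, 0.013], [-0.706, -0.002, -0.709]]
ft_force: [0.0, 0.2, 0.8]
grip_width: 0.0855
gripper_force: 0.0
```

Request:
servo_tool:
  deltas: "1 0 0 22.5 0 0 0;1 0 0 22.5 0 0 0;1 0 0 22.5 0 0 0;1 0 0 22.5 0 0 0;1 0 0 0 0 0 0;1 0 0 0 0 0 0"

```text
time_s: 5.92
position: [0.5241, 0.3363, 0.06]
tool_rot: [[-0.723, -0.015, 0.69], [-0.016, 1.0, 0.005], [-0.69, -0.007, -0.723]]
ft_force: [0.1, -0.2, 0.9]
grip_width: 0.0851
gripper_force: 0.0
```

```bash
python3 - <<'E'
from plan import *
g=np.array([.5075,.330,.060]);r=rot(1.3,45)
print(env.observe()["q"]); plan(now(),pose(g+.019*r[:,2],r),n=1)
E
```

```text
[ 29.9321  34.4223 102.6112 -81.0589  20.1351  12.1611]
N 1 shift [11.6492 -5.8745  7.4446] turn [-0.0106 -0.0235 -0.0006]
path [0.521, 0.33, 0.047]
```

```bash
python3 - <<'E'
from plan import *
g=np.array([.5075,.330,.060]);r=rot(1.3,37)
plan(now(),pose(g+.019*r[:,2],r),n=3)
E
```

```text
N 3 shift [ 4.6709 -1.9658  2.6176] turn [-0.0035  0.0387 -0.0004]
path [0.523, 0.334, 0.055] [0.521, 0.332, 0.05] [0.519, 0.33, 0.045]
```

Request:
servo_tool:
  deltas: "1 0 -2 0 -0.0035 0.0387 -0.0004;1 2 -2 0 -0.0035 0.0387 -0.0004;1 2 -2 0 -0.0035 0.0387 -0.0004;1 5 0 4 0 0 0;1 5 0 4 0 0 0;1 0 0 0 0 0 0"

```text
time_s: 6.42
position: [0.5162, 0.3305, 0.0447]
tool_rot: [[-0.799, -0.025, 0.601], [-0.02, 1.0, 0.015], [-0.601, -0.0, -0.799]]
ft_force: [-0.6, -0.2, -0.7]
grip_width: 0.0852
gripper_force: 0.0
```

```bash
python3 - <<'E'
from plan import *
g=np.array([.5075,.330,.060]);r=rot(1.3,37)
print(env.observe()["q"]); print(now());plan(now(),pose(g+.019*r[:,2],r),n=1)
E
```

```text
[ 28.1566  34.2681 101.5809 -57.5874  18.6844 -11.8945]
[[-0.7991 -0.0246  0.6007  0.5162]
 [-0.0197  0.9997  0.0148  0.3305]
 [-0.6009 -0.     -0.7993  0.0447]
 [ 0.      0.      0.      1.    ]]
N 1 shift [-2.2865 -0.3508  1.5611] turn [ 0.0012 -0.0011  0.0016]
path [0.519, 0.33, 0.045]
```

Request:
servo_tool:
  deltas: "1 -2.3 -0.3 1.6 0 0 0;0 0 0 0 0 0 0;0 0 0 0 0 0 0;0 0 0 0 0 0 0;0 0 0 0 0 0 0;0 0 0 0 0 0 0;0 0 0 0 0 0 0;0 0 0 0 0 0 0"
  newtons: 80

```text
time_s: 7.08
position: [0.5199, 0.3307, 0.0445]
tool_rot: [[-0.799, -0.025, 0.601], [-0.02, 1.0, 0.015], [-0.602, 0.0, -0.799]]
ft_force: [-4.6, -0.9, 6.5]
grip_width: 0.0294
gripper_force: 79.5
```

Request:
servo_tool:
  deltas: "0 0 0 0 0 0 0;0 0 0 0 0 0 0;0 0 0 0 0 0 0"

```text
time_s: 7.33
position: [0.5198, 0.3307, 0.0444]
tool_rot: [[-0.799, -0.025, 0.601], [-0.02, 1.0, 0.015], [-0.602, 0.0, -0.799]]
ft_force: [-3.1, -0.0, 5.4]
grip_width: 0.0293
gripper_force: 79.5
```

```bash
python3 - <<'E'
from plan import *
s=env.observe();print(s["q"],s["gripper_force"],s["grip_width"]); print(now())
E
```

```text
[ 27.9713  34.4658 101.1637 -57.1143  18.671  -12.5455] 79.54175233840942 0.02928529245581602
[[-0.7985 -0.0247  0.6015  0.5198]
 [-0.0196  0.9997  0.015   0.3307]
 [-0.6016  0.0002 -0.7988  0.0444]
 [ 0.      0.      0.      1.    ]]
```

```bash
cat >> plan.py <<'E'
G0=np.array([[-0.7985,-0.0247,0.6015,0.5198],[-0.0196,0.9997,0.015,0.3307],[-0.6016,0.0002,-0.7988,0.0444],[0,0,0,1]])
def rz(d): return R.from_euler('z',d,degrees=True).as_matrix()
TS=np.linalg.inv(G0)@pose([.5245,.3305,0],rz(1.4))   # scraper in tool
def tool_for(x,y,z,yaw=0): return pose(stand(x,y,z),rz(SY+yaw))@np.linalg.inv(TS)
SF=pose(stand(0,0,0),rz(SY))
def scr(P): # scraper in stand frame
    Q=np.linalg.inv(SF)@P@TS; return Q[:3,3]*1e3, R.from_matrix(Q[:3,:3]).as_rotvec(degrees=True)
E
python3 - <<'E'
from plan import *
A=now(); print(scr(A))
U=A.copy();U[2,3]+=.068
plan(A,U)
B=plan(U,tool_for(2,128,.062))
C=plan(B,tool_for(2,128,.052)); plan(C,tool_for(2,-156,.052))
E
```

```text
(array([-154.1179,  277.6783,    0.0473]), array([-0.0004, -0.0002, 12.9016]))
N 2 shift [-20.4559   0.0064 -27.158 ] turn [ 0. -0. -0.]
path [0.52, 0.331, 0.078] [0.52, 0.331, 0.112]
N 3369 shift [-3.9215 37.6775  2.965 ] turn [ 0.     -0.      0.0001]
path [0.524, 0.369, 0.112] [3.156, 21.52, 0.111] [6.579, 42.559, 0.11] [10.789, 63.454, 0.109] [15.779, 84.177, 0.108] [21.542, 104.698, 0.107] [28.07, 124.989, 0.106]
N 1 shift [ 6.0168 -0.0019  7.9873] turn [0. 0. 0.]
path [28.095, 125.061, 0.096]
N 7474 shift [  0.0036 -37.9982  -0.0122] turn [0. 0. 0.]
path [28.087, 125.023, 0.096] [18.655, 78.665, 0.096] [9.224, 32.307, 0.096] [-0.208, -14.052, 0.096] [-9.64, -60.41, 0.096] [-19.071, -106.768, 0.096] [-28.503, -153.126, 0.096]
```

Units slip in my call (mm against m); redo while lifting.

Request:
servo_tool:
  deltas: "0 -10 0 -13.5 0 0 0;0 -20 0 -27 0 0 0;0 -12 0 -15 0 0 0;0 0 0 0 0 0 0;0 0 0 0 0 0 0"

```text
time_s: 7.75
position: [0.52, 0.3305, 0.1138]
tool_rot: [[-0.798, -0.024, 0.602], [-0.019, 1.0, 0.015], [-0.602, 0.0, -0.799]]
ft_force: [0.6, 0.5, -3.2]
grip_width: 0.029
gripper_force: 79.7
```

```bash
python3 - <<'E'
from plan import *
A=now(); print(scr(A),env.observe()["ft_force"])
B=plan(A,tool_for(.002,.128,.062),n=8)
C=plan(B,tool_for(.002,.128,.052)); plan(C,tool_for(.002,-.156,.052))
p=env.get_image("scene"); save(p,"lift")
# check scraper yaw/upright: project model corners vs orange pixels
from m import *
X=cloud(p);red,org,blk=masks(p)
m=org&(X[...,1]<.375)&(X[...,1]>.25)&(X[...,0]>.42)&(X[...,0]<.62)&(X[...,2]>.05); print(m.sum(),X[m].mean(0),X[m].min(0),X[m].max(0))
E
```

```text
(array([-153.893 ,  277.5115,   69.3532]), array([ 0.0102, -0.0038, 12.864 ])) [ 0.6184  0.4596 -3.2324]
N 8 shift [-13.0438 -20.91    10.9681] turn [0.0169 0.     0.0224]
path [0.538, 0.31, 0.113] [0.554, 0.289, 0.112] [0.571, 0.268, 0.111] [0.587, 0.246, 0.11] [0.602, 0.223, 0.109] [0.616, 0.201, 0.108] [0.63, 0.177, 0.107] [0.643, 0.154, 0.106]
N 1 shift [ 6.0168 -0.0019  7.9873] turn [0. 0. 0.]
path [0.643, 0.154, 0.096]
N 8 shift [  0.0033 -35.4998  -0.0114] turn [0. 0. 0.]
path [0.636, 0.119, 0.096] [0.629, 0.084, 0.096] [0.622, 0.05, 0.096] [0.615, 0.015, 0.096] [0.608, -0.02, 0.096] [0.601, -0.055, 0.096] [0.594, -0.09, 0.096] [0.587, -0.124, 0.096]
14 [0.5318 0.3144 0.0945] [0.4795 0.3074 0.089 ] [0.5901 0.3296 0.0996]
```

Request:
servo_tool:
  deltas: "0 -13 -21 11 0.0169 0 0.0224;0 -13 -21 11 0.0169 0 0.0224;0 -13 -21 11 0.0169 0 0.0224;0 -13 -21 11 0.0169 0 0.0224;0 -13 -21 11 0.0169 0 0.0224;0 -13 -21 11 0.0169 0 0.0224;0 -13 -21 11 0.0169 0 0.0224;0 -13 -21 11 0.0169 0 0.0224"

```text
time_s: 8.47
position: [0.6428, 0.152, 0.1031]
tool_rot: [[-0.785, 0.2, 0.586], [0.16, 0.98, -0.121], [-0.598, -0.002, -0.801]]
ft_force: [0.1, -0.7, -2.5]
grip_width: 0.0291
gripper_force: 79.5
```

Request:
servo_tool:
  deltas: "0 0 0 0 0 0 0;0 0 0 0 0 0 0"

```text
time_s: 8.63
position: [0.6427, 0.1521, 0.1034]
tool_rot: [[-0.785, 0.201, 0.586], [0.16, 0.98, -0.121], [-0.598, -0.002, -0.801]]
ft_force: [0.0, -0.5, -2.1]
grip_width: 0.0293
gripper_force: 79.9
```

```bash
python3 - <<'E'
from plan import *
A=now(); s=env.observe();print(scr(A),s["ft_force"],s["q"])
plan(A,tool_for(.002,.125,.052),n=2)
p=env.get_image("scene"); q=env.get_image("wrist")
a=cv2.resize(p["img"][150:300,200:400],(532,400),interpolation=cv2.INTER_CUBIC); b=cv2.resize(q["img"],(532,400))[:,:]
b=cv2.resize(q["img"],(266,200)); c=np.zeros((400,800,3),np.uint8); c[:,:532]=a; c[:200,532:798]=b
cv2.imwrite("pics/on.png",cv2.cvtColor(c,cv2.COLOR_RGB2BGR))
E
```

```text
(array([  1.7764, 126.0321,  59.0286]), array([-0.0992,  0.2336, -0.0973])) [ 0.0364 -0.5052 -2.068 ] [  7.5132  31.0541  92.6786 -29.1874  23.8162 -47.4781]
N 2 shift [ 2.0952 -0.5543  2.8333] turn [-0.0012 -0.002  -0.0002]
path [0.643, 0.152, 0.1] [0.643, 0.151, 0.096]
```

View pics/on.png

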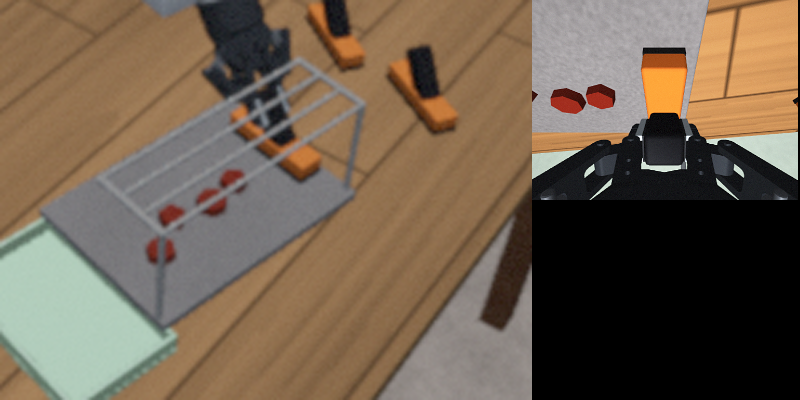

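Request:
servo_tool:
  deltas: "0 2.2 -0.5 2.9 0 -0.002 0;0 2.2 -0.5 2.9 0 -0.002 0;0 0 0 0 0 0 0;0 0 -12 0 0 0 0;0 0 -12 0 0 0 0;0 0 -12 0 0 0 0;0 0 -12 0 0 0 0;0 0 -12 0 0 0 0"

```text
time_s: 9.4
position: [0.6307, 0.0937, 0.0986]
tool_rot: [[-0.781, 0.198, 0.593], [0.157, 0.98, -0.12], [-0.605, -0.0, -0.797]]
ft_force: [0.8, 0.2, -2.9]
grip_width: 0.029
gripper_force: 80.1
```

Request:
servo_tool:
  deltas: "0 0 -12 0 0 0 0;0 0 -12 0 0 0 0;0 0 -12 0 0 0 0;0 0 -12 0 0 0 0;0 0 0 0 0 0 0"

```text
time_s: 9.82
position: [0.621, 0.0455, 0.0985]
tool_rot: [[-0.781, 0.2, 0.592], [0.159, 0.98, -0.121], [-0.604, -0.0, -0.797]]
ft_force: [-0.3, 0.1, -1.9]
grip_width: 0.0292
gripper_force: 80.0
```

```bash
python3 - <<'E'
from plan import *
A=now(); s=env.observe();print(scr(A),s["ft_force"],s["q"])
plan(A,tool_for(.002,-.10,.0515),n=10)
p=env.get_image("scene"); q=env.get_image("wrist")
a=cv2.resize(p["img"][150:300,200:400],(532,400),interpolation=cv2.INTER_CUBIC)
b=cv2.resize(q["img"],(266,200)); c=np.zeros((400,800,3),np.uint8); c[:,:532]=a; c[:200,532:798]=b
cv2.imwrite("pics/mid.png",cv2.cvtColor(c,cv2.COLOR_RGB2BGR))
E
```

```text
(array([ 2.088 , 17.2183, 54.1564]), array([-0.0345, -0.1709, -0.0383])) [-0.2862  0.1282 -1.9136] [ -5.0421  27.9853 100.9658 -15.7736  14.5962 -69.5517]
N 10 shift [  0.1559 -11.7247   0.2153] turn [-0.0001  0.0003 -0.    ]
path [0.619, 0.034, 0.098] [0.616, 0.022, 0.098] [0.614, 0.011, 0.098] [0.612, -0.001, 0.097] [0.609, -0.012, 0.097] [0.607, -0.023, 0.097] [0.605, -0.035, 0.097] [0.602, -0.046, 0.096] [0.6, -0.058, 0.096] [0.598, -0.069, 0.096]
```

View pics/mid.png

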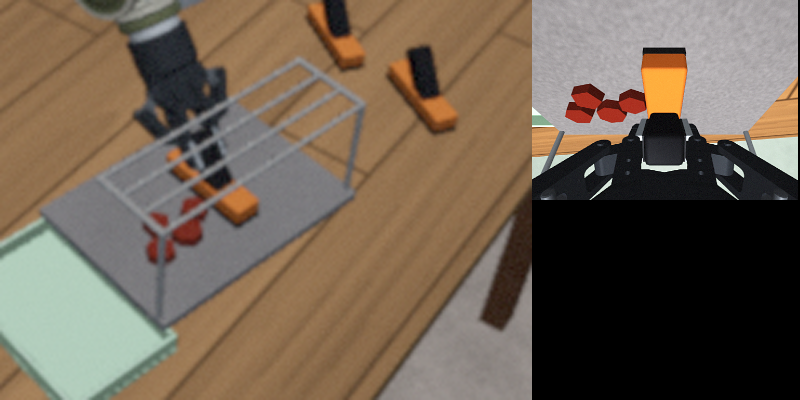

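Request:
servo_tool:
  deltas: "0 0.15 -12 0.2 0 0 0;0 0.15 -12 0.2 0 0 0;0 0.15 -12 0.2 0 0 0;0 0.15 -12 0.2 0 0 0;0 0.15 -12 0.2 0 0 0;0 0 0 0 0 0 0"

```text
time_s: 10.42
position: [0.6096, -0.0127, 0.0975]
tool_rot: [[-0.781, 0.199, 0.593], [0.159, 0.98, -0.12], [-0.605, -0.0, -0.796]]
ft_force: [0.2, -0.2, -1.8]
grip_width: 0.0291
gripper_force: 80.1
```

```bash
python3 - <<'E'
from plan import *
A=now(); s=env.observe();print(scr(A),s["ft_force"],s["q"])
plan(A,tool_for(.002,-.10,.0515),n=5)
E
```

```text
(array([  2.5573, -42.0595,  53.1192]), array([-0.0156, -0.2157, -0.0009])) [ 0.2498 -0.167  -1.7544] [-12.5941  26.8815 103.7379   3.1544  12.2005 -93.9685]
N 5 shift [  0.2579 -11.5904   0.2059] turn [-0.      0.0008  0.    ]
path [0.607, -0.024, 0.097] [0.605, -0.035, 0.097] [0.602, -0.047, 0.097] [0.6, -0.058, 0.096] [0.598, -0.069, 0.096]
```

Request:
servo_tool:
  deltas: "0 0.2 -12 0.2 0 0 0;0 0.2 -12 0.2 0 0 0;0 0.2 -12 0.2 0 0 0;0 0.2 -12 0.2 0 0 0;0 0.2 -12 0.2 0 0 0;0 0 0 0 0 0 0"

```text
time_s: 10.92
position: [0.5977, -0.0714, 0.0962]
tool_rot: [[-0.78, 0.199, 0.593], [0.159, 0.98, -0.121], [-0.605, -0.0, -0.796]]
ft_force: [-0.3, -0.2, -2.3]
grip_width: 0.0291
gripper_force: 80.0
```

```bash
python3 - <<'E'
from plan import *
A=now(); s=env.observe();print(scr(A),s["ft_force"],s["q"])
plan(A,tool_for(.002,-.155,.0515),n=6)
p=env.get_image("scene"); q=env.get_image("wrist")
a=cv2.resize(p["img"][150:300,200:400],(532,400),interpolation=cv2.INTER_CUBIC)
b=cv2.resize(q["img"],(266,200)); c=np.zeros((400,800,3),np.uint8); c[:,:532]=a; c[:200,532:798]=b
cv2.imwrite("pics/mid2.png",cv2.cvtColor(c,cv2.COLOR_RGB2BGR))
E
```

```text
(array([   2.6242, -101.9212,   51.8006]), array([-0.0195, -0.2303, -0.003 ])) [-0.3199 -0.2482 -2.2821] [ -20.422    26.3006  105.4276   25.5086   12.5823 -122.1119]
N 6 shift [ 0.0895 -8.8489 -0.009 ] turn [-0.0001  0.0007  0.    ]
path [0.596, -0.08, 0.096] [0.594, -0.089, 0.096] [0.592, -0.097, 0.096] [0.59, -0.106, 0.096] [0.589, -0.115, 0.096] [0.587, -0.123, 0.096]
```

View pics/mid2.png

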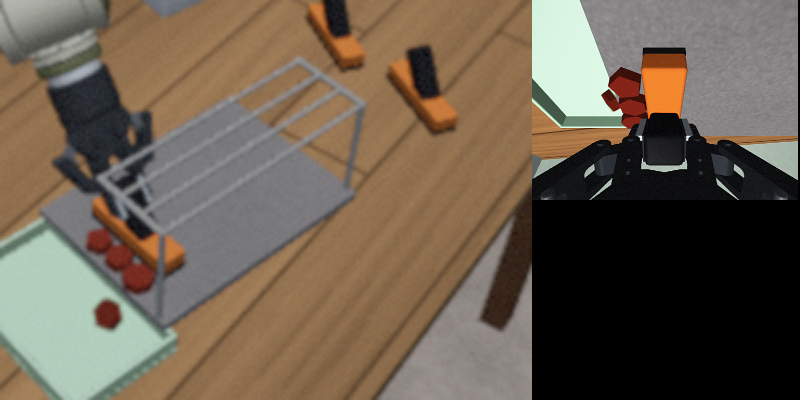

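Request:
servo_tool:
  deltas: "0 0 -9 0 0 0 0;0 0 -9 0 0 0 0;0 0 -9 0 0 0 0;0 0 -9 0 0 0 0;0 0 -9 0 0 0 0;0 0 -9 0 0 0 0;0 0 0 0 0 0 0;0 0 0 0 0 0 0"

```text
time_s: 11.68
position: [0.5869, -0.1231, 0.096]
tool_rot: [[-0.781, 0.198, 0.592], [0.158, 0.98, -0.12], [-0.604, 0.0, -0.797]]
ft_force: [-0.0, 0.3, -2.2]
grip_width: 0.0292
gripper_force: 79.9
```

```bash
python3 - <<'E'
from plan import *
A=now(); s=env.observe();print(scr(A),s["ft_force"],s["q"])
p=env.get_image("scene"); q=env.get_image("wrist")
a=cv2.resize(p["img"][150:300,200:400],(532,400),interpolation=cv2.INTER_CUBIC)
b=cv2.resize(q["img"],(266,200)); c=np.zeros((400,800,3),np.uint8); c[:,:532]=a; c[:200,532:798]=b
cv2.imwrite("pics/end.png",cv2.cvtColor(c,cv2.COLOR_RGB2BGR))
E
```

```text
(array([   2.2681, -154.6845,   51.6504]), array([-0.0092, -0.1876,  0.0547])) [-0.0237  0.2542 -2.2312] [ -27.3292   26.1066  105.8694   39.1039   15.217  -140.8926]
```

View pics/end.png

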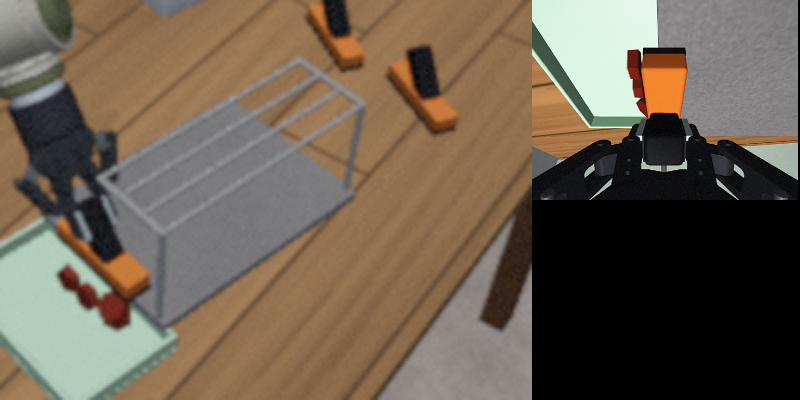

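Request:
servo_tool:
  deltas: "0 0 12 0 0 0 0;0 0 15 0 0 0 0;0 0 15 0 0 0 0;0 0 15 0 0 0 0;0 0 15 0 0 0 0;0 0 15 0 0 0 0;0 0 0 0 0 0 0;0 0 0 0 0 0 0"

```text
time_s: 12.45
position: [0.604, -0.0373, 0.096]
tool_rot: [[-0.781, 0.196, 0.593], [0.156, 0.981, -0.119], [-0.604, -0.0, -0.797]]
ft_force: [0.4, 1.0, -2.2]
grip_width: 0.029
gripper_force: 80.1
```

```bash
python3 - <<'E'
from plan import *
from m import *
A=now(); s=env.observe();print(scr(A),s["ft_force"],s["q"])
p=env.get_image("scene"); q=env.get_image("wrist"); t=env.get_image("top")
for n,c in(("scene",p),("top",t),("wrist",q)):
    X=cloud(c);red,_,_=masks(c)
    m=red&(X[...,0]>.45)&(X[...,0]<.8)&(abs(X[...,1])<.3)&(X[...,2]<.12)
    k,l,st,ce=cv2.connectedComponentsWithStats(m.astype(np.uint8))
    for i in range(1,k):
        if st[i,4]>5:
            d=X[l==i]; print(n,ce[i],st[i,4],"stand",((np.median(d,0)-[*ST,0])@rz(SY))*1e3,"z",d[:,2].min(),d[:,2].max())
a=cv2.resize(p["img"][150:300,200:400],(532,400),interpolation=cv2.INTER_CUBIC)
b=cv2.resize(q["img"],(266,200)); c=np.zeros((400,800,3),np.uint8); c[:,:532]=a; c[:200,532:798]=b
c[200:,532:798]=cv2.resize(t["img"][120:220,250:383],(266,200))
cv2.imwrite("pics/end2.png",cv2.cvtColor(c,cv2.COLOR_RGB2BGR))
E
```

```text
(array([  1.9628, -67.2096,  51.6256]), array([-0.0194, -0.198 ,  0.1733])) [ 0.4136  1.0184 -2.1597] [ -15.9377   26.6217  104.7356   13.6689   11.8738 -107.0804]
scene [237.3361 262.2623] 122 stand [  46.298  -181.4428   36.8368] z 0.013847197232659036 0.05121117217983229
top [308.3548 157.0968] 31 stand [  49.813  -182.2983   38.7453] z 0.027930221096979402 0.04698019070362225
top [307.5789 167.4737] 19 stand [  12.9554 -188.0389   38.6035] z 0.030356614535892 0.04362216611038594
top [305.9412 176.7059] 17 stand [ -24.0216 -188.215    39.5565] z 0.029799833838773493 0.04505383289991993
wrist [ 52.2414 140.0075] 1591 stand [ -19.7543 -188.0844   36.1519] z 0.020236580037670038 0.04035783351212599
wrist [105.3913 183.3043] 23 stand [  41.9552 -182.9619   18.3026] z 0.014402103737099131 0.031117423396832128
wrist [110.2026 208.2012] 686 stand [  40.8597 -170.2866   42.7103] z 0.028743720506129916 0.051104881730763524
```

View pics/end2.png

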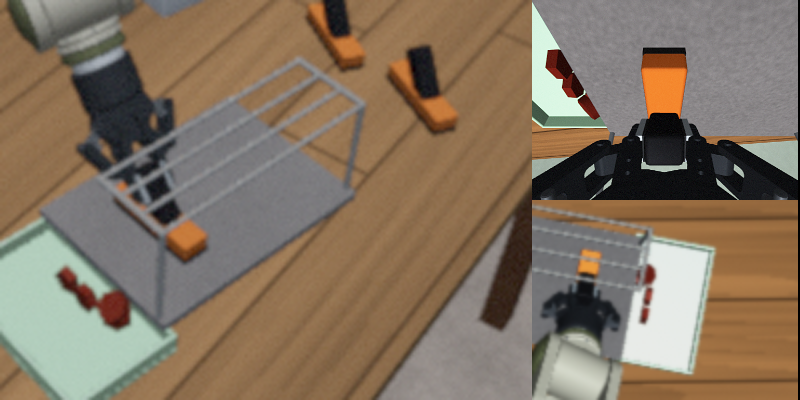

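Request:
servo_tool:
  deltas: "0 -1 20 -1 0 0 0;0 0 20 0 0 0 0;0 0 20 0 0 0 0;0 0 20 0 0 0 0;0 0 20 0 0 0 0;0 0 20 0 0 0 0;0 0 20 0 0 0 0;0 0 20 0 0 0 0"

```text
time_s: 13.27
position: [0.6362, 0.1184, 0.0974]
tool_rot: [[-0.781, 0.2, 0.592], [0.159, 0.98, -0.121], [-0.604, -0.0, -0.797]]
ft_force: [-0.0, -0.4, -3.4]
grip_width: 0.0289
gripper_force: 80.2
```

Request:
servo_tool:
  deltas: "0 0 0 0 0 0 0;0 0 0 0 0 0 0"

```text
time_s: 13.43
position: [0.636, 0.1184, 0.0973]
tool_rot: [[-0.781, 0.198, 0.592], [0.158, 0.98, -0.12], [-0.604, -0.0, -0.797]]
ft_force: [-0.3, -0.7, -3.0]
grip_width: 0.029
gripper_force: 80.4
```

```bash
python3 - <<'E'
from plan import *
from m import *
A=now(); s=env.observe();print(scr(A),s["ft_force"],s["q"])
plan(A,tool_for(.002,.095,.0505),n=2)
pts=[]
for n in("scene","top"):
    c=env.get_image(n);X=cloud(c);red,_,_=masks(c)
    m=red&(X[...,0]>.45)&(X[...,0]<.8)&(abs(X[...,1])<.3)&(X[...,2]<.12)
    d=((X[m]-[*ST,0])@rz(SY))*1e3
    if n=="scene": print(d[np.argsort(d[:,0])][::4].round(0).astype(int).tolist())
    e=d[(d[:,0]>30)]; print(n,len(e),e.mean(0),np.percentile(e,[5,50,95],axis=0))
    ctr=e.mean(0);_,_,v=np.linalg.svd(e-ctr);nn=v[2]*np.sign(v[2][2]);print("normal",nn,"under",ctr-12*nn)
E
```

```text
(array([ 2.2429, 91.7408, 52.8726]), array([-0.0143, -0.1915,  0.078 ])) [-0.3288 -0.6693 -3.0005] [  3.7241  30.3259  96.129  -28.2036  19.5038 -51.0268]
N 2 shift [0.748  1.6275 0.9114] turn [0.0003 0.0017 0.0006]
path [0.636, 0.12, 0.096] [0.637, 0.122, 0.095]
[[-23, -189, 41], [-22, -194, 37], [-18, -194, 35], [-15, -184, 35], [-11, -192, 25], [-8, -197, 32], [7, -194, 30], [13, -190, 37], [14, -191, 34], [21, -193, 33], [23, -187, 34], [28, -191, 28], [39, -184, 32], [43, -175, 44], [44, -184, 39], [46, -178, 40], [48, -187, 35], [50, -189, 33], [52, -190, 31], [53, -176, 40], [55, -181, 41], [56, -170, 47], [58, -168, 48], [60, -181, 42], [60, -174, 46], [62, -187, 34], [63, -172, 37], [64, -181, 45], [65, -170, 18], [68, -184, 42], [70, -181, 42]]
scene 78 [  55.2715 -178.6656   38.4869] [[  39.7492 -189.6563   29.6458]
 [  55.4542 -177.8697   38.5308]
 [  69.3535 -168.208    48.7487]]
normal [ 0.1582 -0.6445  0.748 ] under [  53.3737 -170.9312   29.5104]
top 30 [  50.0449 -183.397    38.0302] [[  35.9662 -189.9339   32.1477]
 [  50.2419 -183.4706   38.0265]
 [  63.5808 -177.1641   44.6374]]
normal [-0.0342 -0.6442  0.7641] under [  50.4556 -175.6671   28.8607]
```

Request:
servo_tool:
  deltas: "0 0.7 0 0.9 0 0.0015 0;0 0.6 0 0.8 0 0.0015 0;0 0.4 0 0.5 0 0 0;0 0 0 0 0 0 0;0 0 0 0 0 0 0"

```text
time_s: 13.95
position: [0.636, 0.1179, 0.0946]
tool_rot: [[-0.782, 0.199, 0.59], [0.159, 0.98, -0.12], [-0.602, -0.0, -0.798]]
ft_force: [-0.2, 0.2, -2.1]
grip_width: 0.0292
gripper_force: 80.6
```

```bash
python3 - <<'E'
from plan import *
A=now(); s=env.observe();print(scr(A),s["ft_force"],s["wrist_torque"])
E
```

```text
(array([ 2.1777, 91.2155, 50.2286]), array([-0.0209, -0.0327,  0.0119])) [-0.1895  0.2127 -2.1458] [ 0.0585  0.5412 -0.0271]
```

Request:
servo_tool:
  deltas: "0 0.3 0 0.4 0 0 0;0 0.3 0 0.4 0 0 0;0 0 0 0 0 0 0;0 0 0 0 0 0 0"

```text
time_s: 14.28
position: [0.6361, 0.1181, 0.0945]
tool_rot: [[-0.782, 0.199, 0.591], [0.158, 0.98, -0.12], [-0.603, -0.0, -0.798]]
ft_force: [-4.4, -2.1, 5.9]
grip_width: 0.029
gripper_force: 81.5
```

Request:
servo_tool:
  deltas: "0.5 0 0 0 0 0 0;1 0 0 0 0 0 0;1 0 0 0 0 0 0;1 0 0 0 0 0 0;1 0 0 0 0 0 0;1 0 0 0 0 0 0;1 0 0 0 0 0 0"

```text
time_s: 14.87
position: [0.636, 0.1182, 0.0937]
tool_rot: [[-0.782, 0.198, 0.59], [0.158, 0.98, -0.12], [-0.602, -0.0, -0.798]]
ft_force: [-0.4, 0.1, -0.8]
grip_width: 0.0857
gripper_force: 0.0
```

Request:
servo_tool:
  deltas: "1 0 0 -10 0 0 0;1 0 0 -20 0 0 0;1 0 0 -25 0 0 0;1 0 0 -25 0 0 0;1 0 0 -25 0 0 0;1 0 0 -25 0 0 0;1 0 0 0 0 0 0;1 0 0 0 0 0 0"

```text
time_s: 15.53
position: [0.559, 0.1341, 0.1989]
tool_rot: [[-0.781, 0.198, 0.592], [0.158, 0.98, -0.119], [-0.604, 0.001, -0.797]]
ft_force: [0.9, -1.3, -0.1]
grip_width: 0.0856
gripper_force: 0.0
```

```bash
python3 - <<'E'
from plan import *
from m import *
s=env.observe();print(s["position"],s["q"],s["ft_force"],s["time_s"])
p=env.get_image("scene"); q=env.get_image("wrist"); t=env.get_image("top")
X=cloud(q);_,org,_=masks(q); d=((X-[*ST,0])@rz(SY))*1e3
m=org&(abs(d[...,2]-78)<8)&(abs(d[...,0])<100)&(abs(d[...,1]-90)<60); print(m.sum(),cv2.minAreaRect(d[m][:,:2].astype(np.float32)),np.percentile(d[m][:,2],[2,50,98]))
for n in("lunch_tin","key_bowl","carabiner"):
    r=env.spot_point(n,t); print(n,[x["uv"] for x in r[:2]])
a=cv2.resize(p["img"][150:300,200:400],(532,400),interpolation=cv2.INTER_CUBIC)
c=np.zeros((400,800,3),np.uint8); c[:,:532]=a; c[:200,532:798]=cv2.resize(q["img"],(266,200))
c[200:,532:798]=cv2.resize(t["img"][100:250,150:350],(266,200))
cv2.imwrite("pics/fin.png",cv2.cvtColor(c,cv2.COLOR_RGB2BGR))
E
```

```text
[0.559  0.1341 0.1989] [  6.5221  16.064   99.0542 -21.2284  30.8065 -57.0641] [ 0.8979 -1.302  -0.1156] 15.5333
2209 ((-27.12978744506836, 92.30104064941406), (71.8620376586914, 34.95690155029297), 0.03648652136325836) [71.3651 77.8054 78.9012]
lunch_tin [[153.5, 244.0]]
key_bowl [[395.4, 180.5]]
carabiner [[354.6, 239.8], [307.1, 165.4]]
```

View pics/fin.png

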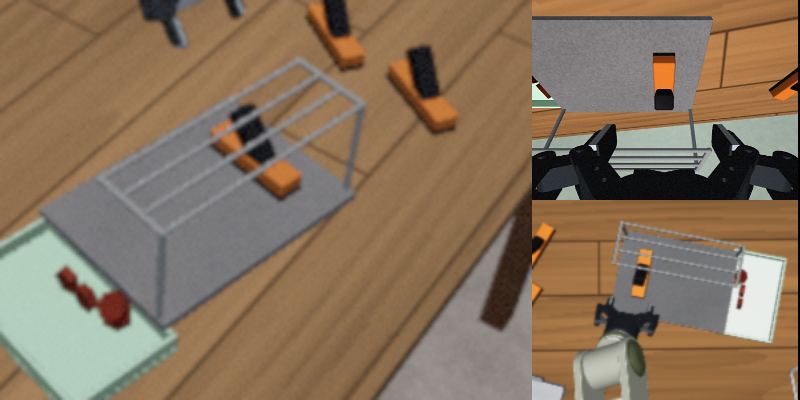

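The scraper stands upright on the board at stand (2, 92) mm. The board is clear, the chips are in the tray, the bystanders haven't moved, and the gripper touches nothing.

```bash
python3 -c "
from rig import env
print(env.close_job())"
```

```text
the job is handed in; nothing more can be done
None
```

I handed the job in at about 15.5 s on the robot clock, with all four chips wiped into the tray, the scraper released and upright on the cleared board, and the lunch tin, key bowl and carabiner where they were. No verdict came back, and one chip came to rest tilted on another, its centre about 29 mm high against the 40 mm limit.

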